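# Comb liquorice sticks into the grooves of a drying tray

### The job

The liquorice sticks have been tipped into the corrugated drying tray and lie askew across its ridges. Take the rake from its rest and comb back and forth across the grooves until every stick lies down in a groove of its own, then lay the rake back in the notches of its rest and let go. The sticks are for food, so touch them with the rake only, and leave the other things on the bench where they stand.

Things in the scene. Friction and masses are not known exactly. Their poses are not given: they have to be found in the camera images.
- tray: fixed steel tray, 162 (x) by 270 mm (y), walls 42 mm high, 3 mm thick; origin at the centre of its underside, z up. Its floor is folded into twelve grooves running along the tray's x, centres at y = -121, -99 ... +121 mm (22 mm pitch), floors at z = 3 mm, 18 mm wide; the 11 upright ridges between them are 4 mm thick, their crests at z = 19 mm. A 5 mm bead runs round the outside of the rim
- stick1: one of four equal liquorice sticks, brown, round, 15 mm thick, round-ended, 120 mm long, 15 to 26 g; origin at its middle, x along it. At the start it lies aslant across the ridge crests. In a groove its centre is 10.5 mm above the tray's underside, its top at 18 mm; on the crests its centre is at 26.5 mm. Tine tips 1 to 3 mm above the crests sweep it along; higher they may wedge it
- stick2: one of four equal liquorice sticks, brown, round, 15 mm thick, round-ended, 120 mm long, 15 to 26 g; origin at its middle, x along it. At the start it lies aslant across the ridge crests. In a groove its centre is 10.5 mm above the tray's underside, its top at 18 mm; on the crests its centre is at 26.5 mm. Tine tips 1 to 3 mm above the crests sweep it along; higher they may wedge it
- stick3: one of four equal liquorice sticks, brown, round, 15 mm thick, round-ended, 120 mm long, 15 to 26 g; origin at its middle, x along it. At the start it lies aslant across the ridge crests. In a groove its centre is 10.5 mm above the tray's underside, its top at 18 mm; on the crests its centre is at 26.5 mm. Tine tips 1 to 3 mm above the crests sweep it along; higher they may wedge it
- stick4: one of four equal liquorice sticks, brown, round, 15 mm thick, round-ended, 120 mm long, 15 to 26 g; origin at its middle, x along it. At the start it lies aslant across the ridge crests. In a groove its centre is 10.5 mm above the tray's underside, its top at 18 mm; on the crests its centre is at 26.5 mm. Tine tips 1 to 3 mm above the crests sweep it along; higher they may wedge it
- rake: hand rake, 0.22 kg, origin midway along the row of tine tips, z up. Nine steel tines (round, 4 mm thick, 16 mm apart, 30 mm clear length) under a head bar 136 mm long along the rake's x, 9 mm wide, its top 38 mm above the tips; cranked neck; straight blue handle along the rake's y from y = 20 to 170 mm, 22 mm wide, 18 mm high, its centre line 65 mm above the tips
- rake_grip (a point): point on the handle's centre line at the rake's centre of mass, rake frame (0, 68, 65) mm: where to grip it, from above, fingers closing across the handle along the rake's x. A hard jam (over about 8 N at the tines) can tilt the rake in the grip
- rest: fixed steel rest for the rake; origin at the centre of its underside, z up. Base 70 by 100 by 4 mm; uprights 4 mm thick, 60 mm wide, at y = -36 and +36 mm, each with a notch: floor 66 mm above the bench, 31 mm wide (43 at the mouth), 18 mm deep. The handle lies along the rest's y in both, its grip point about midway, centre line 75 mm above the bench, head hanging free on the -y side
- jar: amber glass jar with steel lid, 76 mm across, 85 mm tall, standing; origin at the centre of its underside; leave it alone
- bottle: white plastic bottle, 52 mm across, 120 mm tall, standing; origin at the centre of its underside; leave it alone
- bowl: steel bowl, 90 mm across, 45 mm tall; origin at the centre of its underside; leave it alone
- mortar: small white mortar with its pestle in it, 68 mm across, 55 mm tall (pestle to 90 mm); origin at the centre of its underside; leave it alone
Mind the look-alikes: they are no part of the job. Leave any purple or turquoise look-alike of the stick4 alone. What is shaped like the rake but turquoise is not meant.

How it is judged:
On the way, in this order (a step that is already met when the one before it is completed fails the run):
1. the rake is lifted clear of its rest (z of rake_grip in the frame of rest above 0.1 m), for 0.1 s.
2. every stick lies down in a groove of its own (z of each of stick1, stick2, stick3, stick4 in the frame of tray below 0.0145 m and x of stick1 in the frame of tray between -0.03 and 0.03 m and y of stick1 in the frame of tray between -0.132 and 0.132 m and angle between the x axis of each of stick1, stick2, stick3, stick4 and the x axis of tray, either way round below 0.12 rad and x of stick2 in the frame of tray between -0.03 and 0.03 m and y of stick2 in the frame of tray between -0.132 and 0.132 m and x of stick3 in the frame of tray between -0.03 and 0.03 m and y of stick3 in the frame of tray between -0.132 and 0.132 m and x of stick4 in the frame of tray between -0.03 and 0.03 m and y of stick4 in the frame of tray between -0.132 and 0.132 m), for 0.2 s.
At the end, for the whole second after the job is handed in: each stick at rest down in its own groove (centre under 14.5 mm above the tray underside, within 7 degrees of the groove); rake released in both notches of its rest, level and square to about 7 degrees, grip point within 30 mm along, 12 mm across; bystanders within 30 mm of their places (all of step 2 and x of rake_grip in the frame of rest between -0.012 and 0.012 m and y of rake_grip in the frame of rest between -0.03 and 0.03 m and z of rake_grip in the frame of rest between 0.067 and 0.083 m and angle between rake's own z axis and vertical below 0.12 rad and angle between the y axis of rake and the y axis of rest, either way round below 0.15 rad and linear speed of each of rake, stick1, stick2, stick3, stick4 below 0.02 m/s and distance of each of jar, bowl, bottle, mortar from where it was at the start of the episode below 0.03 m); the robot touches nothing.
It fails at once if the gripper or arm touches a stick (contact force between any of the fingers, the arm and stick1 above 0.5 N or contact force between any of the fingers, the arm and stick2 above 0.5 N or contact force between any of the fingers, the arm and stick3 above 0.5 N or contact force between any of the fingers, the arm and stick4 above 0.5 N).
It fails at once if the jar, bottle, bowl or mortar is moved by more than 30 mm (distance of any of jar, bowl, bottle, mortar from where it was at the start of the episode above 0.03 m).
It also fails if it takes over 54 s, if anything falls off the work surface, if the arm or the gripper's body presses on something with over 40 N, if the wrist force passes 120 N, or if a joint passes its speed limit or range.

### The arm

A 6-joint arm with a two-finger parallel gripper is mounted at the origin on the work surface. World frame = base frame: x ahead of the robot, y to its left, z up, the work surface at z = 0. Lengths are in m, angles in rad, forces in N, time in s.
With the tool pointing down it reaches from about 0.375 to 0.975 m from the base axis. Payload 3.8 kg.
Tool frame: the origin (TCP) lies midway between the tips of the shut fingers; the grasp point (between the pads) lies 19 mm behind it; z points along the fingers, y is the line along which they close (so a half turn about z gives the same grasp; the last joint's range is limited). The gripper opens to 85 mm and grips with 20 to 120 N. Pads are 22 mm wide; open, the fingers measure 114 mm over their backs; the gripper's body (76 mm by 85 mm) begins 54 mm behind the grasp point. The pads swing forward as they close: fully open they stand 13 mm farther back than shut.
Start: joints at [1.288, 0.264, 1.604, -0, 1.274, -0.037], TCP at [0.164, 0.655, 0.231] pointing down, gripper open.
Joint ranges: [-2.63, 2.63], [-0.94, 2.18], [0.31, 2.57], [-1.31, 4.45], [0, 2.66], [-2.55, 2.55]. Speed limits (rad/s): [2.57, 2.57, 3.14, 3.14, 3.14, 3.14].

### API

Orientations are given as a rotation vector (axis times angle).
In Python, from workcell import read_state, vision, ticket gives the robot as it stands. The module is installed in compiled form; this text tells all that it offers.
- The arm moves only by the tool jog_arm, never from a script. Its arguments are lists of equal length, an entry for each row: "turn": the turn, a rotation vector about the tool's x, y, z in rad, a list of three; "delta_pos": the shift along the tool's x, y, z in m, a list of three; "gripper": the finger opening in m, from 0 to 0.0854. In form: {"turn": [[rx, ry, rz], ...], "delta_pos": [[dx, dy, dz], ...], "gripper": [gripper, ...]}. A call has 1 to 20 rows; each row shifts and turns the commanded pose from where the row before left it, along the tool's axes as they then stand; what a row does not reach is not made up. A row lasts 1/12 s, in which the tool goes at most 41.7 mm and 7.16 degrees, less where a joint would pass 70% of its speed; a pose out of reach is approached as far as the arm can. A call with a gripper value outside its range is refused whole. The fingers move at their own pace and stop on an object; "grip_force" is the grip in N (left out, the last holds). Time passes only in rows, so rows that do not move let the fingers close. It gives the time, the measured TCP pose, the force, the opening and the grip force at its end, in the units of the state.
- read_state(): the state, without advancing time (a new reading comes with each control period).
- vision.read_camera(name): name is "side" or "top"; returns the picture (384x512x3 uint8, red, green, blue); there is no depth.
- vision.calibration(name): a dict with "vfov" (degrees; the focal length in pixels is half the picture's height over the tangent of half this angle, whatever the lens; pixels are square), "cx", "cy" (the principal point, pixels), "R" (3x3) and "t" (3): a world point X has camera coordinates R X + t. Camera axes: x right, y down, z forward; pixel columns grow to the right and rows downward; lengths in m; the calibration is good to about 2 mm. A picture is of the moment at which its call begins. calibration takes no time and is no camera call.
- ticket.finish_job(): hands the job in; it is judged then, once.
The state is a dict: "time": time; "q": joint angles; "joint_vel": joint speeds; "joint_torque": joint torques, N m; "tool_pos": TCP position; "tcp_rot": TCP orientation; "wrist_force": force on the tool from outside, world axes, zero at the start; "torque": the same for the moment, N m; "width": opening from 0.0 (shut) to 1.0 (fully open); "grip_force": force on a finger pad.
Only numpy, scipy, OpenCV 4.12 (cv2) and the standard library are available. Lean on these libraries where they do the work, as an engineer would, in place of code of your own. Each camera call takes 0.05 s, during which the arm holds its last target. There are 200 camera calls.

## Working session

There is one attempt and no reset: what is moved stays moved. The work goes in short steps, Python scripts to look and compute and a tool call to move; the robot and the scene stay as the last step left them, time stands still between calls to the robot, and variables do not carry over. Pictures are saved under pics/ and viewed, at most 13 in all, crops included, and the job is handed in when it is done.

Besides the shell and the picture viewer there is one more tool, called after ">>>" as name(argument=value, ...), one argument or row to a line, values as JSON. jog_arm: Moves the arm, as the interface text tells. Its arguments: {"type":"object","properties":{"turn":{"type":"array","items":{"type":"array","items":{"type":"number"}}},"delta_pos":{"type":"array","items":{"type":"array","items":{"type":"number"}}},"gripper":{"type":"array","items":{"type":"number"}},"grip_force":{"type":"number"}},"required":["turn","delta_pos","gripper"]}

```bash
mkdir -p pics
cat > h.py <<'E'
import numpy as np, cv2
from workcell import read_state, vision, ticket
def cam(n):
    c=vision.calibration(n); f=192/np.tan(np.radians(c["vfov"])/2)
    return f,c["cx"],c["cy"],np.array(c["R"]),np.array(c["t"])
def snap(n,name):
    im=vision.read_camera(n); cv2.imwrite(f"pics/{name}.png",im[:,:,::-1]); return im
def px2w(n,u,v,z):
    f,cx,cy,R,t=cam(n); d=R.T@np.array([(u-cx)/f,(v-cy)/f,1]); o=-R.T@t
    return o+d*(z-o[2])/d[2]
def w2px(n,X):
    f,cx,cy,R,t=cam(n); p=R@np.array(X)+t; return np.array([cx+f*p[0]/p[2],cy+f*p[1]/p[2]])
E
python3 - <<'E'
from h import *
a=snap("top","top0"); b=snap("side","side0")
for n in("top","side"):
    f,cx,cy,R,t=cam(n); print(n,f,cx,cy,R.round(3).tolist(),(-R.T@t).round(3))
cv2.imwrite("pics/top0b.png",cv2.resize(a[:,:,::-1],(800,600),interpolation=cv2.INTER_CUBIC))
cv2.imwrite("pics/side0b.png",cv2.resize(b[:,:,::-1],(800,600),interpolation=cv2.INTER_CUBIC))
s=read_state();print(s["tool_pos"],s["tcp_rot"],s["time"])
E
```

```text
top 416.01621437560885 251.08449449937132 193.66749129132066 [[0.028, -0.999, 0.02], [-0.998, -0.029, -0.062], [0.062, -0.018, -0.998]] [0.418 0.088 1.258]
side 346.62773050413966 256.2319354610457 186.7595862480993 [[0.887, -0.46, 0.024], [-0.239, -0.504, -0.83], [0.394, 0.731, -0.557]] [ 0.063 -0.687  0.686]
[0.16405477 0.65405653 0.23007636] [-0.38510488 -3.11755677  0.00324424] 0.1
```

View pics/top0b.png

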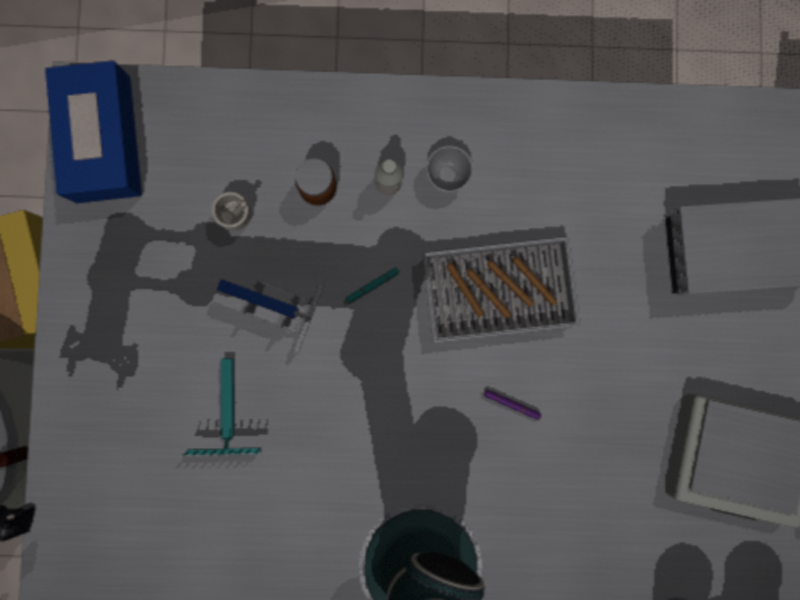

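View pics/side0b.png

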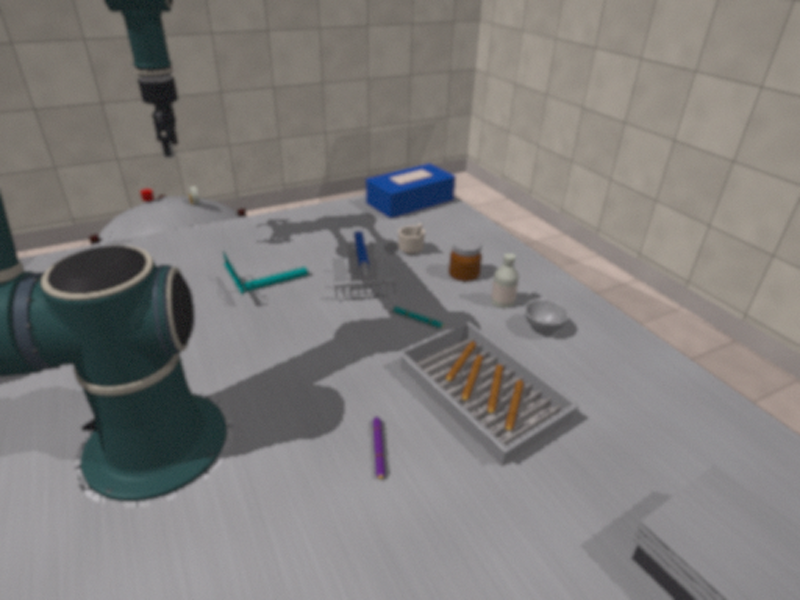

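The blue rake is at top pixel (258,298) in its rest. Its look-alike is the turquoise rake at (228,400). The four brown sticks are at (465,290), (490,293), (511,283) and (535,278) in the tray. Their look-alikes are the turquoise stick (372,285) and the purple one (512,403). I choose the blue rake and the brown sticks, and check them in a close crop.

Run:
```python
from h import *
im=cv2.imread("pics/top0.png"); hsv=cv2.cvtColor(im,cv2.COLOR_BGR2HSV)
A=cv2.resize(im[165:235,130:230],(800,560),interpolation=cv2.INTER_CUBIC)
B=cv2.resize(im[145:225,265:375],(800,582),interpolation=cv2.INTER_CUBIC)
cv2.imwrite("pics/crop1.png",np.vstack([cv2.resize(A,(425,298)),cv2.resize(B,(425,302))]))
# rake handle
m=((hsv[:,:,0]>105)&(hsv[:,:,0]<125)&(hsv[:,:,1]>120)).astype(np.uint8); m[:170]=0;m[215:]=0
m[:,:120]=0;m[:,220:]=0
n,l,st,c=cv2.connectedComponentsWithStats(m)
i=1+np.argmax(st[1:,4]); ys,xs=np.where(l==i); print("blue",st[i],c[i])
r=cv2.minAreaRect(np.c_[xs,ys].astype(np.float32)); bp=cv2.boxPoints(r)
for p in bp: print(p.round(1),px2w("top",*p,0.082).round(4))
m=((hsv[:,:,0]>5)&(hsv[:,:,0]<22)&(hsv[:,:,1]>110)).astype(np.uint8); m[:145]=0;m[225:]=0;m[:,:270]=0;m[:,375:]=0
n,l,st,c=cv2.connectedComponentsWithStats(m)
for i in range(1,n):
    if st[i,4]<30: continue
    ys,xs=np.where(l==i); W=np.array([px2w("top",x,y,.030)[:2] for x,y in zip(xs,ys)])
    e=cv2.minAreaRect((W*1000).astype(np.float32)); print("stick",st[i,4],W.mean(0).round(4),e)
```

```text
blue [139 179  51  24 362] [163.93370166 190.51104972]
[138.4 185.4] [0.5052 0.3851 0.082 ]
[141.  178.3] [0.5256 0.3787 0.082 ]
[189.7 196. ] [0.4795 0.2396 0.082 ]
[187.1 203.1] [0.4592 0.2462 0.082 ]
stick 169 [ 0.5446 -0.2032] ((544.423095703125, -203.38186645507812), (115.51509857177734, 14.648414611816406), 43.034061431884766)
stick 169 [ 0.5391 -0.1563] ((538.899658203125, -156.06582641601562), (113.28495025634766, 14.596944808959961), 47.73124313354492)
stick 163 [ 0.5249 -0.0703] ((523.9631958007812, -70.7330322265625), (113.37237548828125, 13.82496452331543), 32.28744888305664)
stick 169 [ 0.5195 -0.115 ] ((518.8892211914062, -115.16874694824219), (115.5768814086914, 14.019649505615234), 43.32911682128906)
```

View pics/crop1.png

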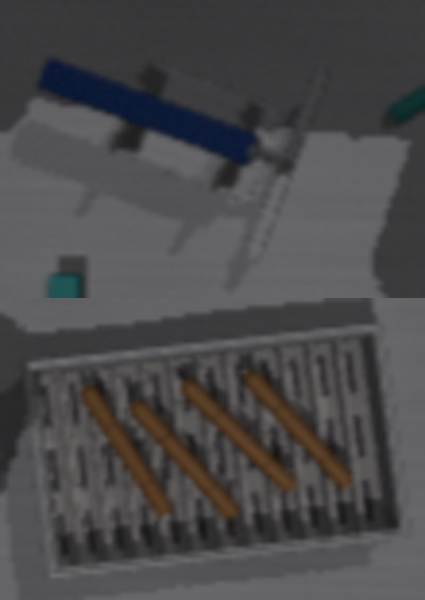

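The crop confirms the blue rake lying in its rest with the head toward -y, and four brown sticks aslant in the tray. The tray's rim corners are at crop pixels (28,365), (378,328), (400,528) and (57,573).

```bash
cat >> h.py <<'E'
from scipy.spatial.transform import Rotation as Ro
def plan(pos=None,yaw=None):
    """remaining tool-frame shift (before turning) and turn about tool z (deg) to have tool y at world yaw"""
    s=read_state(); R=Ro.from_rotvec(s["tcp_rot"]).as_matrix(); out=[]
    cy=np.degrees(np.arctan2(R[1,1],R[0,1])); t=None if yaw is None else -((yaw-cy+180)%360-180)
    print("t",round(s["time"],2),"pos",np.round(s["tool_pos"],4),"yaw_y",round(cy,2),"tilt",np.round(R[:2,2],3))
    if pos is not None: print("shift tool mm",(R.T@(np.array(pos)-s["tool_pos"])*1000).round(1))
    if t is not None: print("turn z rad",round(np.radians(t),4))
E
python3 - <<'E'
from h import *
c=[(28,365),(378,328),(400,528),(57,573)]
W=np.array([px2w("top",265+x/3.864,145+(y-298)/3.775,.042)[:2] for x,y in c]); print(W.round(4))
print([np.linalg.norm(W[i]-W[(i+1)%4]).round(4) for i in range(4)])
ctr=W.mean(0); # c: TL(+x,+y) TR(+x,-y) BR(-x,-y) BL(-x,+y)
yv=(W[0]-W[1])+(W[3]-W[2]); xv=(W[0]-W[3])+(W[1]-W[2])
a=np.arctan2(-yv[0],yv[1]); b=np.arctan2(xv[1],xv[0]); print("ctr",ctr,"yaw",np.degrees([a,b]))
th=a; ex=np.array([np.cos(th),np.sin(th)]); ey=np.array([-ex[1],ex[0]])
for p,an in [((.5446,-.2032),43),((.5391,-.1563),47.7),((.5249,-.0703),32.3),((.5195,-.115),43.3)]:
    d=np.array(p)-ctr; print("stick tray", (d@ex).round(4),(d@ey).round(4), an-np.degrees(th))
plan([.484,.287,.19],-18.3)
E
```

```text
[[ 0.5866  0.0062]
 [ 0.624  -0.2615]
 [ 0.4676 -0.2801]
 [ 0.4253 -0.0197]]
[np.float64(0.2703), np.float64(0.1576), np.float64(0.2638), np.float64(0.1634)]
ctr [ 0.52589323 -0.1387846 ] yaw [8.57965041 7.97628736]
stick tray 0.0089 -0.0665 34.42034958502928
stick tray 0.0104 -0.0193 39.12034958502928
stick tray 0.0092 0.0679 23.720349585029275
stick tray -0.0028 0.0245 34.720349585029275
t 0.1 pos [0.1641 0.6541 0.2301] yaw_y 75.92 tilt [-0.001 -0.002]
shift tool mm [-399.7 -278.1   40.6]
turn z rad 1.6444
```

>>> jog_arm(
  turn=[
    [0, 0, 0],
    [0, 0, 0],
    [0, 0, 0],
    [0, 0, 0],
    [0, 0, 0],
    [0, 0, 0],
    [0, 0, 0],
    [0, 0, 0],
    [0, 0, 0],
    [0, 0, 0],
    [0, 0, 0],
    [0, 0, 0],
    [0, 0, 0],
    [0, 0, 0],
    [0, 0, 0],
    [0, 0, 0],
    [0, 0, 0],
    [0, 0, 0],
    [0, 0, 0],
    [0, 0, 0],
  ],
  delta_pos=[
    [-0.02, -0.0139, 0.002],
    [-0.02, -0.0139, 0.002],
    [-0.02, -0.0139, 0.002],
    [-0.02, -0.0139, 0.002],
    [-0.02, -0.0139, 0.002],
    [-0.02, -0.0139, 0.002],
    [-0.02, -0.0139, 0.002],
    [-0.02, -0.0139, 0.002],
    [-0.02, -0.0139, 0.002],
    [-0.02, -0.0139, 0.002],
    [-0.02, -0.0139, 0.002],
    [-0.02, -0.0139, 0.002],
    [-0.02, -0.0139, 0.002],
    [-0.02, -0.0139, 0.002],
    [-0.02, -0.0139, 0.002],
    [-0.02, -0.0139, 0.002],
    [-0.02, -0.0139, 0.002],
    [-0.02, -0.0139, 0.002],
    [-0.02, -0.0139, 0.002],
    [-0.02, -0.0139, 0.002],
  ],
  gripper=[0.085, 0.085, 0.085, 0.085, 0.085, 0.085, 0.085, 0.085, 0.085, 0.085, 0.085, 0.085, 0.085, 0.085, 0.085, 0.085, 0.085, 0.085, 0.085, 0.085],
)

```text
time: 1.77
tool_pos: [0.4849, 0.2865, 0.1907]
tcp_rot: [-0.385, -3.117, 0.001]
wrist_force: [-0.1, -0.1, -0.0]
width: 0.994
grip_force: 0.0
```

>>> jog_arm(
  turn=[
    [0, 0, 0.103],
    [0, 0, 0.103],
    [0, 0, 0.103],
    [0, 0, 0.103],
    [0, 0, 0.103],
    [0, 0, 0.103],
    [0, 0, 0.103],
    [0, 0, 0.103],
    [0, 0, 0.103],
    [0, 0, 0.103],
    [0, 0, 0.103],
    [0, 0, 0.103],
    [0, 0, 0.103],
    [0, 0, 0.103],
    [0, 0, 0.103],
    [0, 0, 0.099],
    [0, 0, 0],
  ],
  delta_pos=[
    [0, 0, 0],
    [0, 0, 0],
    [0, 0, 0],
    [0, 0, 0],
    [0, 0, 0],
    [0, 0, 0],
    [0, 0, 0],
    [0, 0, 0],
    [0, 0, 0],
    [0, 0, 0],
    [0, 0, 0],
    [0, 0, 0],
    [0, 0, 0],
    [0, 0, 0],
    [0, 0, 0],
    [0, 0, 0],
    [0, 0, 0],
  ],
  gripper=[0.085, 0.085, 0.085, 0.085, 0.085, 0.085, 0.085, 0.085, 0.085, 0.085, 0.085, 0.085, 0.085, 0.085, 0.085, 0.085, 0.085],
)

```text
time: 3.18
tool_pos: [0.4842, 0.2875, 0.1907]
tcp_rot: [-2.548, -1.837, 0.002]
wrist_force: [0.3, 0.8, -0.4]
width: 0.995
grip_force: 0.0
```

Run:
```python
from h import *
plan([.484,.287,.055],-18.3)
im=snap("side","s1")
# overlay predicted rake handle + tray model on the side and initial top views
th=np.radians(8.3); C=np.array([.526,-.139])
def tw(x,y,z):
    return [C[0]+np.cos(th)*x-np.sin(th)*y,C[1]+np.sin(th)*x+np.cos(th)*y,z]
out=[]
for n,f,sl in(("top","pics/top0.png",(slice(140,225),slice(130,380))),("side","pics/s1.png",(slice(130,300),slice(190,375)))):
    im=cv2.imread(f); k=4; im=cv2.resize(im,None,fx=k,fy=k,interpolation=cv2.INTER_CUBIC)
    P=lambda X:tuple(int(q) for q in (w2px(n,X)*k+(k-1)/2).round())
    rc=[tw(sx*.081,sy*.135,.042) for sx,sy in((1,1),(1,-1),(-1,-1),(-1,1))]
    for i in range(4): cv2.line(im,P(rc[i]),P(rc[(i+1)%4]),(0,255,0),1)
    for j in range(11): y=-.11+.022*j; cv2.line(im,P(tw(-.078,y,.019)),P(tw(.078,y,.019)),(0,0,255),1)
    g=np.array([.4839,.2868]); u=np.array([.314,.949])
    cv2.line(im,P([*(g-u*.048),.084]),P([*(g+u*.102),.084]),(0,255,255),1); cv2.circle(im,P([*g,.084]),4,(0,255,255),1)
    im=im[sl[0].start*k:sl[0].stop*k,sl[1].start*k:sl[1].stop*k]
    cv2.imwrite(f"pics/ov_{n}.png",cv2.resize(im,None,fx=.8,fy=.8) )
    print(im.shape)
```

```text
t 3.18 pos [0.4842 0.2875 0.1907] yaw_y -18.42 tilt [-0.001 -0.   ]
shift tool mm [-5.000e-01  1.000e-01  1.357e+02]
turn z rad -0.002
(340, 1000, 3)
(680, 740, 3)
```

View pics/ov_top.png

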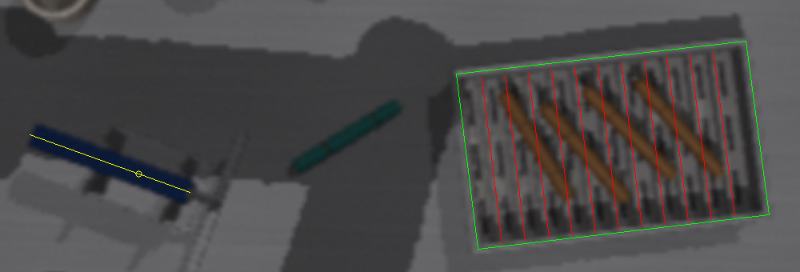

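View pics/ov_side.png

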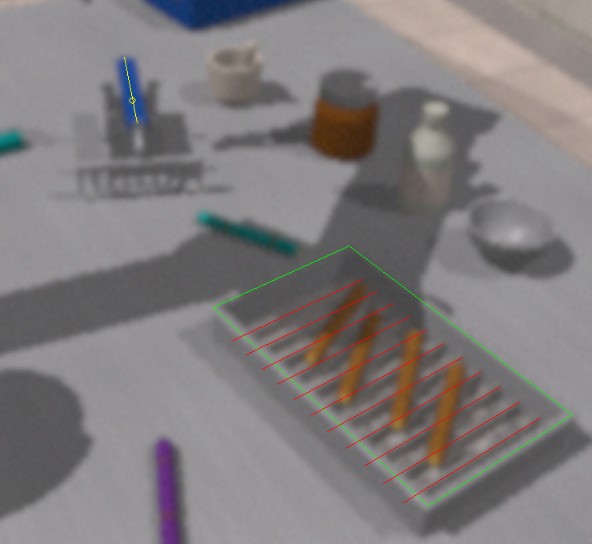

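The overlay fits: the tray outline lies on the rim in both views, and the grip circle at (139,174) lies on the blue handle. Next I go down and grip.

>>> jog_arm(
  turn=[
    [0, 0, 0],
    [0, 0, 0],
    [0, 0, 0],
    [0, 0, 0],
    [0, 0, 0],
    [0, 0, 0],
    [0, 0, 0],
    [0, 0, 0],
    [0, 0, 0],
    [0, 0, 0],
    [0, 0, 0],
    [0, 0, 0],
    [0, 0, 0],
    [0, 0, 0],
    [0, 0, 0],
    [0, 0, 0],
    [0, 0, 0],
    [0, 0, 0],
    [0, 0, 0],
  ],
  delta_pos=[
    [0, 0, 0.015],
    [0, 0, 0.015],
    [0, 0, 0.015],
    [0, 0, 0.015],
    [0, 0, 0.015],
    [0, 0, 0.015],
    [0, 0, 0.015],
    [0, 0, 0.015],
    [0, 0, 0.01],
    [0, 0, 0.0055],
    [0, 0, 0],
    [0, 0, 0],
    [0, 0, 0],
    [0, 0, 0],
    [0, 0, 0],
    [0, 0, 0],
    [0, 0, 0],
    [0, 0, 0],
    [0, 0, 0],
  ],
  gripper=[0.085, 0.085, 0.085, 0.085, 0.085, 0.085, 0.085, 0.085, 0.085, 0.085, 0.085, 0.01, 0.01, 0.01, 0.01, 0.01, 0.01, 0.01, 0.01],
  grip_force=100,
)

```text
time: 4.82
tool_pos: [0.4852, 0.2881, 0.0568]
tcp_rot: [2.546, 1.84, 0.002]
wrist_force: [-0.2, -0.6, 6.0]
width: 0.238
grip_force: 98.3
```

>>> jog_arm(
  turn=[
    [0, 0, 0],
    [0, 0, 0],
    [0, 0, 0],
    [0, 0, 0],
    [0, 0, 0],
    [0, 0, 0],
    [0, 0, 0],
    [0, 0, 0],
    [0, 0, 0],
    [0, 0, 0],
    [0, 0, 0],
    [0, 0, 0],
  ],
  delta_pos=[
    [0, 0, -0.003],
    [0, 0, -0.007],
    [0, 0, -0.012],
    [0, 0, -0.012],
    [0, 0, -0.012],
    [0, 0, -0.012],
    [0, 0, -0.012],
    [0, 0, -0.012],
    [0, 0, -0.012],
    [0, 0, -0.012],
    [0, 0, 0],
    [0, 0, 0],
  ],
  gripper=[0.01, 0.01, 0.01, 0.01, 0.01, 0.01, 0.01, 0.01, 0.01, 0.01, 0.01, 0.01],
)

```text
time: 5.82
tool_pos: [0.4853, 0.2881, 0.163]
tcp_rot: [2.546, 1.84, 0.004]
wrist_force: [0.0, -0.4, -1.7]
width: 0.238
grip_force: 97.8
```

Run:
```python
from h import *
th=np.radians(8.3); ex=np.array([np.cos(th),np.sin(th)]); ey=np.array([-ex[1],ex[0]])
t=np.array([.526,-.139])+ey*(.118+.068)
print(t); plan([*t,.15],8.3)
im=snap("side","s2"); k=5
c=cv2.resize(im[100:250,190:340,::-1],(600,600),interpolation=cv2.INTER_CUBIC); cv2.imwrite("pics/s2c.png",c)
```

```text
[0.49914975 0.0450518 ]
t 5.82 pos [0.4853 0.2881 0.163 ] yaw_y -18.28 tilt [0.002 0.001]
shift tool mm [-226.5   89.3   12.8]
turn z rad -0.4639
```

View pics/s2c.png

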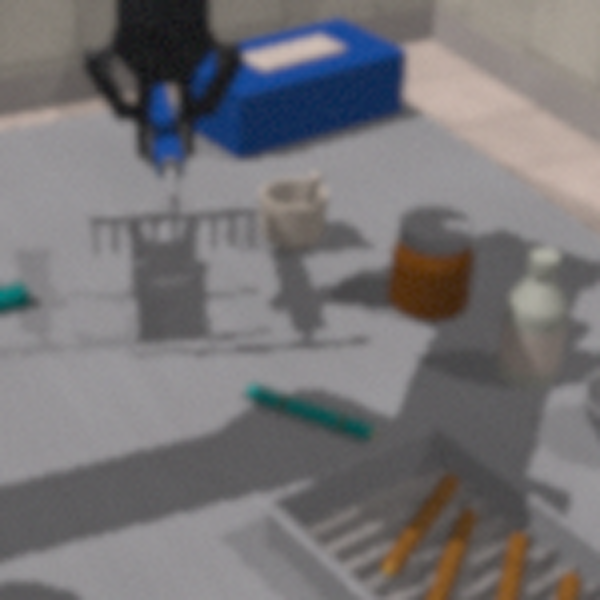

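The crop shows the rake held level in the fingers, with its tines at (95-255, 215-250), clear of the rest. Next I move over the tray's +y end and square the rake to the tray.

>>> jog_arm(
  turn=[
    [0, 0, 0],
    [0, 0, 0],
    [0, 0, 0],
    [0, 0, 0],
    [0, 0, 0],
    [0, 0, 0],
    [0, 0, 0],
    [0, 0, 0],
    [0, 0, 0],
    [0, 0, 0],
    [0, 0, -0.0773],
    [0, 0, -0.0773],
    [0, 0, -0.0773],
    [0, 0, -0.0773],
    [0, 0, -0.0773],
    [0, 0, -0.0773],
    [0, 0, 0],
  ],
  delta_pos=[
    [-0.0227, 0.0089, 0.001],
    [-0.0227, 0.0089, 0.001],
    [-0.0227, 0.0089, 0.001],
    [-0.0227, 0.0089, 0.001],
    [-0.0227, 0.0089, 0.001],
    [-0.0227, 0.0089, 0.001],
    [-0.0227, 0.0089, 0.001],
    [-0.0227, 0.0089, 0.001],
    [-0.0227, 0.0089, 0.001],
    [-0.0227, 0.0089, 0.001],
    [0, 0, 0],
    [0, 0, 0],
    [0, 0, 0],
    [0, 0, 0],
    [0, 0, 0],
    [0, 0, 0],
    [0, 0, 0],
  ],
  gripper=[0.01, 0.01, 0.01, 0.01, 0.01, 0.01, 0.01, 0.01, 0.01, 0.01, 0.01, 0.01, 0.01, 0.01, 0.01, 0.01, 0.01],
)

```text
time: 7.28
tool_pos: [0.4969, 0.0442, 0.1505]
tcp_rot: [-2.052, -2.377, 0.003]
wrist_force: [-0.5, 0.2, -1.9]
width: 0.238
grip_force: 97.9
```

```bash
cat >> h.py <<'E'
th=np.radians(8.3); C=np.array([.526,-.139]); ex=np.array([np.cos(th),np.sin(th)]); ey=np.array([-ex[1],ex[0]])
def tw(x,y,z): return [*(C+ex*x+ey*y),z]
def goal(y,ztip,x=0): return [*(C+ex*x+ey*(y+.068)),ztip+.0468]
E
python3 - <<'E'
from h import *
plan(goal(.115,.022),8.3); s=read_state(); p=np.array(s["tool_pos"])
a=cv2.cvtColor(snap("top","t3"),cv2.COLOR_RGB2BGR); b=cv2.cvtColor(snap("side","s3"),cv2.COLOR_RGB2BGR)
O=[]
for n,im,(r0,r1,c0,c1) in(("top",a,(130,230,230,380)),("side",b,(110,310,230,380))):
    k=4; im=cv2.resize(im,None,fx=k,fy=k,interpolation=cv2.INTER_CUBIC)
    P=lambda X:tuple(int(q) for q in (w2px(n,X)*k+1.5).round())
    for sx in(-1,1):
        for z,col in((0,(0,255,255)),(.038,(255,0,255))):
            cv2.circle(im,P([*(p[:2]-ey*.068+ex*.064*sx),p[2]-.0468+z]),4,col,1)
    for h in(1,-1):
        cv2.line(im,P(tw(-.078,h*.132,.042)),P(tw(.078,h*.132,.042)),(0,255,0),1); cv2.line(im,P(tw(h*.078,-.132,.042)),P(tw(h*.078,.132,.042)),(0,255,0),1)
    O.append(cv2.resize(im[r0*k:r1*k,c0*k:c1*k],None,fx=(600/800 if n=="side" else .75),fy=.75))
w=max(o.shape[1] for o in O); cv2.imwrite("pics/o3.png",cv2.resize(np.vstack([cv2.copyMakeBorder(o,0,0,0,w-o.shape[1],0) for o in O]),None,fx=.66,fy=.66))
E
```

```text
t 7.28 pos [0.4969 0.0442 0.1505] yaw_y 8.4 tilt [-0.003 -0.   ]
shift tool mm [-2.5  2.5 81.7]
turn z rad 0.0017
```

View pics/o3.png

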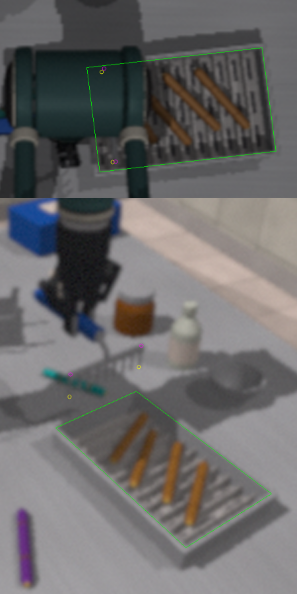

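The predicted tine tips and head-bar ends match the picture: the bar end at (143,346) is under the marker. Next I lower the rake and start a slow stroke toward -y.

>>> jog_arm(
  turn=[
    [0, 0, 0],
    [0, 0, 0],
    [0, 0, 0],
    [0, 0, 0],
    [0, 0, 0],
    [0, 0, 0],
    [0, 0, 0],
    [0, 0, 0],
    [0, 0, 0],
    [0, 0, 0],
  ],
  delta_pos=[
    [-0.0025, 0.0025, 0.01],
    [0, 0, 0.01],
    [0, 0, 0.012],
    [0, 0, 0.012],
    [0, 0, 0.012],
    [0, 0, 0.012],
    [0, 0, 0.0085],
    [0, 0, 0.006],
    [0, 0, 0],
    [0, 0, 0],
  ],
  gripper=[0.01, 0.01, 0.01, 0.01, 0.01, 0.01, 0.01, 0.01, 0.01, 0.01],
)

```text
time: 8.22
tool_pos: [0.5006, 0.0421, 0.0689]
tcp_rot: [-2.055, -2.376, 0.001]
wrist_force: [0.6, -0.0, -1.9]
width: 0.236
grip_force: 97.9
```

>>> jog_arm(
  turn=[
    [0, 0, 0],
    [0, 0, 0],
    [0, 0, 0],
    [0, 0, 0],
    [0, 0, 0],
    [0, 0, 0],
    [0, 0, 0],
    [0, 0, 0],
    [0, 0, 0],
    [0, 0, 0],
    [0, 0, 0],
    [0, 0, 0],
  ],
  delta_pos=[
    [-0.004, 0, 0],
    [-0.004, 0, 0],
    [-0.004, 0, 0],
    [-0.004, 0, 0],
    [-0.004, 0, 0],
    [-0.004, 0, 0],
    [-0.004, 0, 0],
    [-0.004, 0, 0],
    [-0.004, 0, 0],
    [-0.004, 0, 0],
    [-0.004, 0, 0],
    [-0.004, 0, 0],
  ],
  gripper=[0.01, 0.01, 0.01, 0.01, 0.01, 0.01, 0.01, 0.01, 0.01, 0.01, 0.01, 0.01],
)

```text
time: 9.22
tool_pos: [0.5077, -0.0057, 0.0692]
tcp_rot: [-2.055, -2.376, 0.0]
wrist_force: [0.7, -0.2, -2.5]
width: 0.24
grip_force: 97.8
```

```bash
cat >> h.py <<'E'
def tip():
    s=read_state(); d=np.array(s["tool_pos"])[:2]-C; print("tip tray x,y mm",(np.array([d@ex,d@ey-.068])*1000).round(1),"ztip",round(1000*(s["tool_pos"][2]-.0468),1),"F",s["wrist_force"])
def sticks(n,name,z=.022):
    im=snap(n,name); hsv=cv2.cvtColor(im,cv2.COLOR_RGB2HSV)
    m=((hsv[:,:,0]>5)&(hsv[:,:,0]<22)&(hsv[:,:,1]>110)).astype(np.uint8)
    N,l,st,c=cv2.connectedComponentsWithStats(m)
    for i in range(1,N):
        if st[i,4]<15: continue
        ys,xs=np.where(l==i); W=np.array([px2w(n,x,y,z)[:2] for x,y in zip(xs,ys)])-C
        T=np.c_[W@ex,W@ey]*1000
        if abs(T.mean(0)[0])>90 or abs(T.mean(0)[1])>140: continue
        (cx,cy),(w,h),a=cv2.minAreaRect(T.astype(np.float32)); a=a if w>h else a-90
        print(n,"n",st[i,4],"c",round(cx,1),round(cy,1),"size",round(max(w,h)),round(min(w,h)),"ang",round((a+90)%180-90,1))
E
python3 - <<'E'
from h import *
tip(); plan(None,8.3); sticks("side","s4"); sticks("top","t4")
E
```

```text
tip tray x,y mm [ 1.1 66.5] ztip 22.4 F [ 0.71681619 -0.16000481 -2.50787634]
t 9.22 pos [ 0.5077 -0.0057  0.0692] yaw_y 8.3 tilt [-0. -0.]
turn z rad -0.0001
side n 187 c 8.5 24.8 size 109 75 ang 8.6
side n 151 c 15.8 -15.2 size 119 14 ang 38.4
side n 161 c 14.9 -62.6 size 118 14 ang 34.9
top n 168 c 10.3 -67.8 size 114 15 ang 34.7
top n 93 c -8.9 -36.5 size 63 14 ang 41.4
top n 41 c -29.7 -13.0 size 30 11 ang 29.8
```

>>> jog_arm(
  turn=[
    [0, 0, 0],
    [0, 0, 0],
    [0, 0, 0],
    [0, 0, 0],
    [0, 0, 0],
    [0, 0, 0],
    [0, 0, 0],
    [0, 0, 0],
    [0, 0, 0],
    [0, 0, 0],
    [0, 0, 0],
    [0, 0, 0],
  ],
  delta_pos=[
    [0, 0, 0.0014],
    [-0.004, 0, 0],
    [-0.004, 0, 0],
    [-0.004, 0, 0],
    [-0.004, 0, 0],
    [-0.004, 0, 0],
    [-0.004, 0, 0],
    [-0.004, 0, 0],
    [-0.004, 0, 0],
    [-0.004, 0, 0],
    [-0.004, 0, 0],
    [-0.004, 0, 0],
  ],
  gripper=[0.01, 0.01, 0.01, 0.01, 0.01, 0.01, 0.01, 0.01, 0.01, 0.01, 0.01, 0.01],
)

```text
time: 10.32
tool_pos: [0.5141, -0.0493, 0.0679]
tcp_rot: [2.055, 2.376, 0.0]
wrist_force: [-1.2, 0.0, -2.1]
width: 0.243
grip_force: 97.9
```

Run:
```python
from h import *
tip(); sticks("side","s5"); sticks("top","t5")
```

```text
tip tray x,y mm [ 1.2 22.5] ztip 21.1 F [-1.22183581  0.01402324 -2.05141742]
side n 312 c 21.5 -15.4 size 119 58 ang 26.8
side n 165 c 14.7 -62.3 size 118 14 ang 34.4
top n 62 c -19.1 -88.3 size 43 14 ang 31.5
top n 17 c -40.9 55.8 size 18 6 ang -7.2
```

>>> jog_arm(
  turn=[
    [0, 0, 0],
    [0, 0, 0],
    [0, 0, 0],
    [0, 0, 0],
    [0, 0, 0],
    [0, 0, 0],
    [0, 0, 0],
    [0, 0, 0],
    [0, 0, 0],
    [0, 0, 0],
    [0, 0, 0],
    [0, 0, 0],
  ],
  delta_pos=[
    [-0.004, 0, 0],
    [-0.004, 0, 0],
    [-0.004, 0, 0],
    [-0.004, 0, 0],
    [-0.004, 0, 0],
    [-0.004, 0, 0],
    [-0.004, 0, 0],
    [-0.004, 0, 0],
    [-0.004, 0, 0],
    [-0.004, 0, 0],
    [-0.004, 0, 0],
    [0, 0, 0],
  ],
  gripper=[0.01, 0.01, 0.01, 0.01, 0.01, 0.01, 0.01, 0.01, 0.01, 0.01, 0.01, 0.01],
)

```text
time: 11.42
tool_pos: [0.5206, -0.0933, 0.068]
tcp_rot: [2.055, 2.375, -0.0]
wrist_force: [0.8, -0.1, -2.4]
width: 0.238
grip_force: 97.9
```

Run:
```python
from h import *
tip(); sticks("side","s6"); sticks("top","t6")
im=cv2.imread("pics/s6.png"); cv2.imwrite("pics/s6c.png",cv2.resize(im[190:300,240:380],(763,600),interpolation=cv2.INTER_CUBIC))
```

```text
tip tray x,y mm [  1.3 -22. ] ztip 21.2 F [ 0.76509286 -0.07388123 -2.41639362]
side n 49 c -8.5 52.7 size 84 6 ang -0.2
side n 418 c 14.8 -73.0 size 139 85 ang 1.8
top n 44 c 42.4 59.0 size 45 9 ang -7.1
```

View pics/s6c.png

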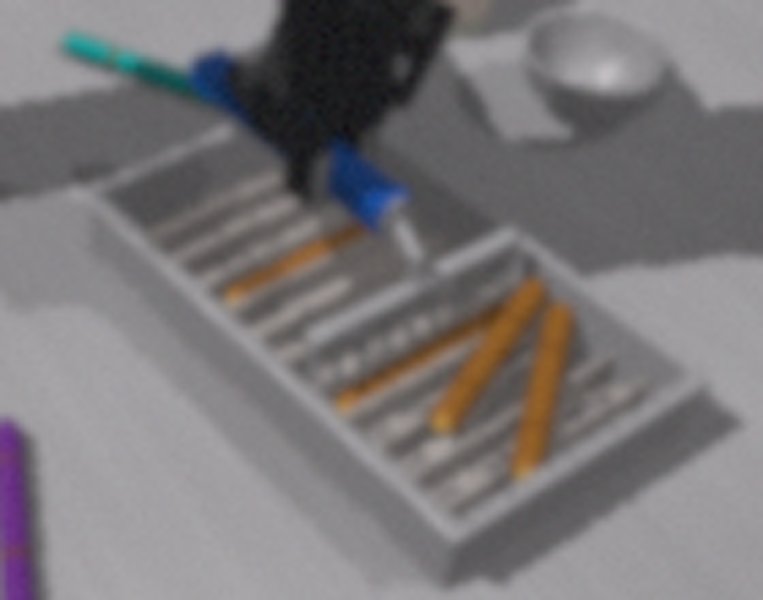

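The crop shows two sticks already down in grooves, at (290,265) and (430,355). Two are still askew near (490,355) and (545,390). I continue the stroke.

>>> jog_arm(
  turn=[
    [0, 0, 0],
    [0, 0, 0],
    [0, 0, 0],
    [0, 0, 0],
    [0, 0, 0],
    [0, 0, 0],
    [0, 0, 0],
    [0, 0, 0],
    [0, 0, 0],
    [0, 0, 0],
    [0, 0, 0],
    [0, 0, 0],
    [0, 0, 0],
    [0, 0, 0],
  ],
  delta_pos=[
    [-0.004, 0, 0],
    [-0.004, 0, 0],
    [-0.004, 0, 0],
    [-0.004, 0, 0],
    [-0.004, 0, 0],
    [-0.004, 0, 0],
    [-0.004, 0, 0],
    [-0.004, 0, 0],
    [-0.004, 0, 0],
    [-0.004, 0, 0],
    [-0.004, 0, 0],
    [-0.004, 0, 0],
    [-0.004, 0, 0],
    [0, 0, 0],
  ],
  gripper=[0.01, 0.01, 0.01, 0.01, 0.01, 0.01, 0.01, 0.01, 0.01, 0.01, 0.01, 0.01, 0.01, 0.01],
)

```text
time: 12.68
tool_pos: [0.5281, -0.1447, 0.068]
tcp_rot: [2.055, 2.375, -0.0]
wrist_force: [1.1, 0.1, -2.0]
width: 0.242
grip_force: 97.9
```

Run:
```python
from h import *
tip(); sticks("side","s7"); sticks("top","t7")
im=cv2.imread("pics/s7.png"); cv2.imwrite("pics/s7c.png",cv2.resize(im[190:300,240:380],(763,600),interpolation=cv2.INTER_CUBIC))
```

```text
tip tray x,y mm [  1.3 -73.9] ztip 21.2 F [ 1.061281    0.11014445 -1.9571448 ]
side n 51 c -10.9 52.7 size 85 7 ang -0.2
side n 76 c -9.5 -35.1 size 92 9 ang 1.1
side n 264 c 22.2 -92.4 size 127 42 ang 4.2
top n 63 c 41.9 56.5 size 46 12 ang 0.0
top n 53 c -30.1 56.6 size 40 11 ang 1.0
```

>>> jog_arm(
  turn=[
    [0, 0, 0],
    [0, 0, 0],
    [0, 0, 0],
    [0, 0, 0],
    [0, 0, 0],
    [0, 0, 0],
    [0, 0, 0],
  ],
  delta_pos=[
    [-0.003, 0, 0],
    [-0.003, 0, 0],
    [-0.003, 0, 0],
    [-0.003, 0, 0],
    [-0.003, 0, 0],
    [-0.003, 0, 0],
    [0, 0, 0],
  ],
  gripper=[0.01, 0.01, 0.01, 0.01, 0.01, 0.01, 0.01],
)

```text
time: 13.37
tool_pos: [0.5307, -0.1623, 0.068]
tcp_rot: [2.055, 2.376, -0.0]
wrist_force: [0.0, 0.6, -1.8]
width: 0.238
grip_force: 97.9
```

Run:
```python
from h import *
tip(); sticks("side","s8")
im=cv2.imread("pics/s8.png"); cv2.imwrite("pics/s8c.png",cv2.resize(im[190:300,240:380],(763,600),interpolation=cv2.INTER_CUBIC))
```

```text
tip tray x,y mm [  1.3 -91.8] ztip 21.2 F [ 0.03979441  0.55617442 -1.78577063]
side n 52 c -8.5 52.7 size 84 7 ang -0.2
side n 77 c -8.4 -35.0 size 94 8 ang -0.3
side n 193 c 25.4 -102.3 size 119 15 ang 4.3
```

View pics/s8c.png

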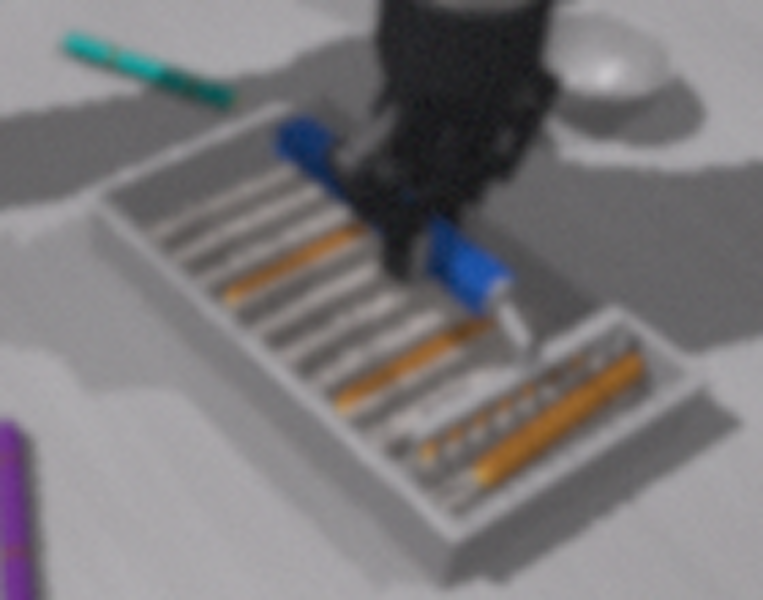

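The crop shows the third stick lying in its groove behind the tine row, seen between the tines at (430-580, 360-450). The fourth is parallel on the crests at (560,420). A few more millimetres should drop it.

>>> jog_arm(
  turn=[
    [0, 0, 0],
    [0, 0, 0],
    [0, 0, 0],
    [0, 0, 0],
    [0, 0, 0],
    [0, 0, 0],
    [0, 0, 0],
  ],
  delta_pos=[
    [-0.003, 0, 0],
    [-0.003, 0, 0],
    [-0.003, 0, 0],
    [-0.003, 0, 0],
    [-0.003, 0, 0],
    [-0.002, 0, 0],
    [0, 0, 0],
  ],
  gripper=[0.01, 0.01, 0.01, 0.01, 0.01, 0.01, 0.01],
)

```text
time: 14.0
tool_pos: [0.533, -0.179, 0.0679]
tcp_rot: [2.055, 2.376, -0.0]
wrist_force: [-0.5, 0.4, -2.3]
width: 0.238
grip_force: 97.9
```

Run:
```python
from h import *
tip(); sticks("side","s9",.012)
```

```text
tip tray x,y mm [   1.2 -108.6] ztip 21.1 F [-0.54264352  0.40300035 -2.31257334]
side n 59 c -0.3 59.8 size 91 8 ang -0.0
side n 80 c -2.7 -27.9 size 91 10 ang -1.3
side n 51 c 1.2 -71.6 size 77 7 ang 1.8
```

>>> jog_arm(
  turn=[
    [0, 0, 0],
    [0, 0, 0],
    [0, 0, 0],
    [0, 0, 0],
    [0, 0, 0],
    [0, 0, 0],
    [0, 0, 0],
    [0, 0, 0],
    [0, 0, 0],
    [0, 0, 0],
    [0, 0, 0],
    [0, 0, 0],
    [0, 0, 0],
  ],
  delta_pos=[
    [0, 0, -0.005],
    [0, 0, -0.01],
    [0, 0, -0.014],
    [0, 0, -0.014],
    [0, 0, -0.014],
    [0, 0, -0.014],
    [0, 0, -0.014],
    [0.02, 0, -0.014],
    [0.02, 0, 0],
    [0.02, 0, 0],
    [0.02, 0, 0],
    [0.02, 0, 0],
    [0, 0, 0],
  ],
  gripper=[0.01, 0.01, 0.01, 0.01, 0.01, 0.01, 0.01, 0.01, 0.01, 0.01, 0.01, 0.01, 0.01],
)

```text
time: 15.13
tool_pos: [0.5179, -0.0765, 0.1679]
tcp_rot: [-2.052, -2.378, -0.002]
wrist_force: [-0.5, 1.0, -2.1]
width: 0.242
grip_force: 97.9
```

Run:
```python
from h import *
tip(); sticks("side","s10",.016); sticks("top","t10",.016)
im=cv2.imread("pics/s10.png"); cv2.imwrite("pics/s10c.png",cv2.resize(im[190:300,240:380],(763,600),interpolation=cv2.INTER_CUBIC))
```

```text
tip tray x,y mm [ 1. -5.] ztip 121.1 F [-0.45449142  1.02243022 -2.10580854]
side n 48 c 8.2 56.5 size 109 5 ang -0.1
side n 87 c 5.3 -31.1 size 113 9 ang 0.6
side n 115 c 16.6 -74.6 size 113 10 ang 0.1
top n 29 c 46.0 57.9 size 39 8 ang -0.8
```

View pics/s10c.png

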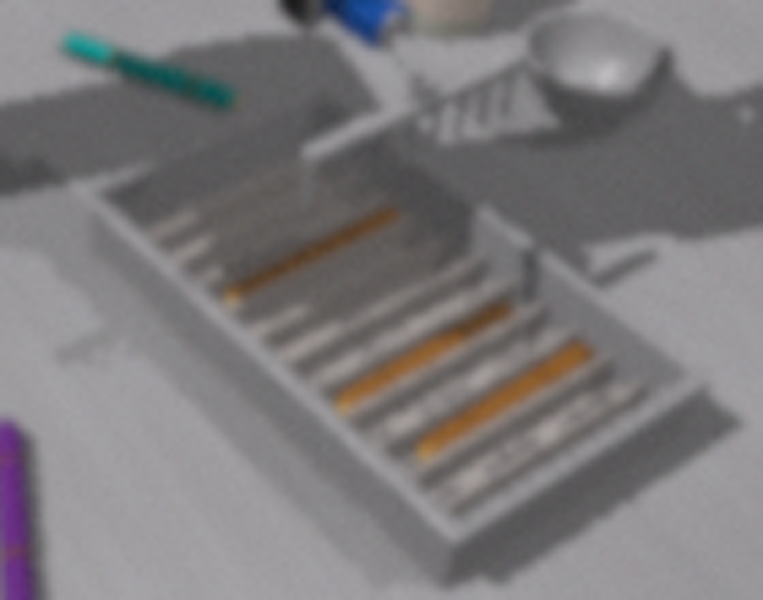

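Three sticks lie down in grooves, at (310,255), (425,355) and (505,400). The fourth should be in the last groove, hidden behind the near wall. I go back over the rest and check from the top camera on the way.

Run:
```python
from h import *
s=read_state(); R=Ro.from_rotvec(s["tcp_rot"])*Ro.from_euler("z",.4639+.0)
plan(None,-18.3); print((R.inv().apply(np.array([.4852,.2881,.163])-s["tool_pos"])*1000).round(1))
```

```text
t 15.23 pos [ 0.5187 -0.079   0.1679] yaw_y 8.41 tilt [ 0.001 -0.001]
turn z rad 0.4661
[ 338.3 -146.3    4.7]
```

>>> jog_arm(
  turn=[
    [0, 0, 0.0777],
    [0, 0, 0.0777],
    [0, 0, 0.0777],
    [0, 0, 0.0777],
    [0, 0, 0.0777],
    [0, 0, 0.0777],
    [0, 0, 0],
    [0, 0, 0],
    [0, 0, 0],
    [0, 0, 0],
    [0, 0, 0],
    [0, 0, 0],
    [0, 0, 0],
    [0, 0, 0],
    [0, 0, 0],
    [0, 0, 0],
    [0, 0, 0],
    [0, 0, 0],
    [0, 0, 0],
    [0, 0, 0],
  ],
  delta_pos=[
    [0, 0, 0],
    [0, 0, 0],
    [0, 0, 0],
    [0, 0, 0],
    [0, 0, 0],
    [0, 0, 0],
    [0.0256, -0.0111, 0],
    [0.0256, -0.0111, 0],
    [0.0256, -0.0111, 0],
    [0.0256, -0.0111, 0],
    [0.0256, -0.0111, 0],
    [0.0256, -0.0111, 0],
    [0.0256, -0.0111, 0],
    [0.0256, -0.0111, 0],
    [0.0256, -0.0111, 0],
    [0.0256, -0.0111, 0],
    [0.0256, -0.0111, 0],
    [0.0256, -0.0111, 0],
    [0.0256, -0.0111, 0],
    [0, 0, 0],
  ],
  gripper=[0.01, 0.01, 0.01, 0.01, 0.01, 0.01, 0.01, 0.01, 0.01, 0.01, 0.01, 0.01, 0.01, 0.01, 0.01, 0.01, 0.01, 0.01, 0.01, 0.01],
)

```text
time: 16.9
tool_pos: [0.4874, 0.2857, 0.1678]
tcp_rot: [-2.545, -1.839, -0.005]
wrist_force: [-0.1, 0.3, -2.8]
width: 0.237
grip_force: 98.2
```

Run:
```python
from h import *
plan([.4852,.2881,.163],-18.3); sticks("top","t11",.016); sticks("side","s11",.016)
im=cv2.imread("pics/t11.png"); cv2.imwrite("pics/t11c.png",cv2.resize(im[140:230,130:380],(800,288),interpolation=cv2.INTER_CUBIC))
```

```text
t 16.9 pos [0.4874 0.2857 0.1678] yaw_y -18.29 tilt [0.002 0.003]
shift tool mm [ 1.5 -2.8  4.8]
turn z rad 0.0002
top n 157 c 16.5 -122.1 size 113 13 ang 0.0
top n 145 c 18.5 -75.5 size 113 12 ang 0.7
top n 149 c 5.4 -31.8 size 113 12 ang 0.8
top n 154 c 7.8 55.8 size 116 12 ang 0.3
side n 60 c 8.2 57.4 size 109 6 ang -0.2
side n 98 c 6.8 -30.9 size 116 9 ang 0.6
side n 115 c 16.6 -74.6 size 113 10 ang 0.1
```

View pics/t11c.png

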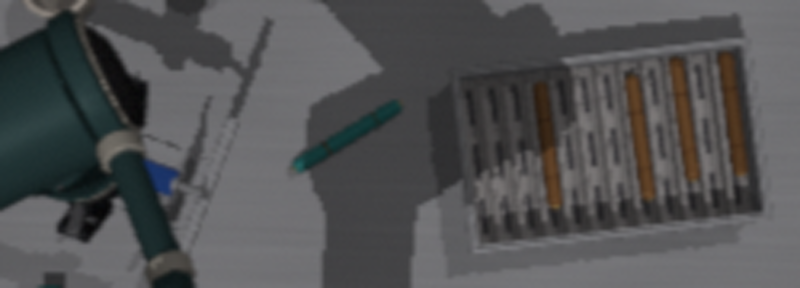

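All four sticks lie in separate grooves, at crop pixels (547,145), (640,137), (685,120) and (733,113), within 1° of the grooves. Next I lay the rake back.

>>> jog_arm(
  turn=[
    [0, 0, 0],
    [0, 0, 0],
    [0, 0, 0],
    [0, 0, 0],
    [0, 0, 0],
    [0, 0, 0],
    [0, 0, 0],
    [0, 0, 0],
  ],
  delta_pos=[
    [0.0015, -0.0028, 0.0048],
    [0, 0, 0.01],
    [0, 0, 0.01],
    [0, 0, 0.01],
    [0, 0, 0.01],
    [0, 0, 0.01],
    [0, 0, 0.01],
    [0, 0, 0],
  ],
  gripper=[0.01, 0.01, 0.01, 0.01, 0.01, 0.01, 0.01, 0.01],
)

```text
time: 17.67
tool_pos: [0.4826, 0.2829, 0.0989]
tcp_rot: [-2.548, -1.837, 0.008]
wrist_force: [-0.6, -0.9, -2.8]
width: 0.237
grip_force: 98.1
```

Run:
```python
from h import *
plan([.4852,.2881,.0568],-18.3)
```

```text
t 17.67 pos [0.4826 0.2829 0.0989] yaw_y -18.43 tilt [-0.005 -0.002]
shift tool mm [ 5.9  1.  42. ]
turn z rad -0.0022
```

>>> jog_arm(
  turn=[
    [0, 0, 0],
    [0, 0, 0],
    [0, 0, 0],
  ],
  delta_pos=[
    [0, 0, 0],
    [0, 0, 0],
    [0, 0, 0],
  ],
  gripper=[0.01, 0.01, 0.01],
)

```text
time: 17.92
tool_pos: [0.4851, 0.2845, 0.1028]
tcp_rot: [2.548, 1.837, 0.002]
wrist_force: [-0.2, -0.4, -2.7]
width: 0.238
grip_force: 98.1
```

Run:
```python
from h import *
plan([.4852,.2881,.0568],-18.3)
```

```text
t 17.92 pos [0.4851 0.2845 0.1028] yaw_y -18.41 tilt [0.001 0.001]
shift tool mm [ 3.4 -1.1 46. ]
turn z rad -0.0019
```

>>> jog_arm(
  turn=[
    [0, 0, 0],
    [0, 0, 0],
    [0, 0, 0],
    [0, 0, 0],
    [0, 0, 0],
    [0, 0, 0],
    [0, 0, 0],
    [0, 0, 0],
    [0, 0, 0],
    [0, 0, 0],
  ],
  delta_pos=[
    [0.0034, -0.0011, 0],
    [0, 0, 0.006],
    [0, 0, 0.006],
    [0, 0, 0.006],
    [0, 0, 0.006],
    [0, 0, 0.006],
    [0, 0, 0.006],
    [0, 0, 0.004],
    [0, 0, 0],
    [0, 0, 0],
  ],
  gripper=[0.01, 0.01, 0.01, 0.01, 0.01, 0.01, 0.01, 0.01, 0.01, 0.01],
)

```text
time: 18.75
tool_pos: [0.4843, 0.2875, 0.0616]
tcp_rot: [-2.548, -1.837, 0.001]
wrist_force: [-0.4, 0.9, -2.6]
width: 0.238
grip_force: 98.1
```

Run:
```python
from h import *
plan([.4852,.2881,.0568],-18.3)
```

```text
t 18.75 pos [0.4843 0.2875 0.0616] yaw_y -18.42 tilt [-0.001 -0.   ]
shift tool mm [0.9 0.7 4.8]
turn z rad -0.002
```

>>> jog_arm(
  turn=[
    [0, 0, 0],
    [0, 0, 0],
    [0, 0, 0],
    [0, 0, 0],
  ],
  delta_pos=[
    [0.0008, 0.0007, 0.002],
    [0, 0, 0.002],
    [0, 0, 0.001],
    [0, 0, 0],
  ],
  gripper=[0.01, 0.01, 0.01, 0.01],
)

```text
time: 19.08
tool_pos: [0.4854, 0.2882, 0.057]
tcp_rot: [-2.548, -1.837, 0.0]
wrist_force: [0.2, 0.2, -1.6]
width: 0.238
grip_force: 98.1
```

>>> jog_arm(
  turn=[
    [0, 0, 0],
    [0, 0, 0],
    [0, 0, 0],
    [0, 0, 0],
    [0, 0, 0],
    [0, 0, 0],
  ],
  delta_pos=[
    [0, 0, 0],
    [0, 0, 0],
    [0, 0, 0],
    [0, 0, 0],
    [0, 0, 0],
    [0, 0, 0],
  ],
  gripper=[0.03, 0.045, 0.06, 0.085, 0.085, 0.085],
)

```text
time: 19.58
tool_pos: [0.4856, 0.2883, 0.0573]
tcp_rot: [2.548, 1.837, 0.001]
wrist_force: [-0.0, -0.1, -0.3]
width: 0.997
grip_force: 0.0
```

>>> jog_arm(
  turn=[
    [0, 0, 0],
    [0, 0, 0],
    [0, 0, 0],
    [0, 0, 0],
    [0, 0, 0],
    [0, 0, 0],
    [0, 0, 0],
    [0, 0, 0],
    [0, 0, 0],
    [0, 0, 0],
    [0, 0, 0],
    [0, 0, 0],
    [0, 0, 0],
    [0, 0, 0],
    [0, 0, 0],
    [0, 0, 0],
    [0, 0, 0],
  ],
  delta_pos=[
    [0, 0, -0.005],
    [0, 0, -0.01],
    [0, 0, -0.015],
    [0, 0, -0.015],
    [0, 0, -0.015],
    [0, 0, -0.015],
    [0, 0, -0.015],
    [0, 0, -0.015],
    [0, 0, -0.02],
    [0, 0, -0.02],
    [0.025, 0, 0],
    [0.025, 0, 0],
    [0.025, 0, 0],
    [0.025, 0, 0],
    [0.025, 0, 0],
    [0, 0, 0],
    [0, 0, 0],
  ],
  gripper=[0.085, 0.085, 0.085, 0.085, 0.085, 0.085, 0.085, 0.085, 0.085, 0.085, 0.085, 0.085, 0.085, 0.085, 0.085, 0.085, 0.085],
)

```text
time: 21.0
tool_pos: [0.5251, 0.4078, 0.2027]
tcp_rot: [2.547, 1.839, 0.001]
wrist_force: [-0.6, -1.4, -0.3]
width: 0.995
grip_force: 0.0
```

Run:
```python
from h import *
plan(); sticks("top","t12",.016)
im=snap("side","s12"); t=cv2.imread("pics/t12.png")
# blue handle in side view, before vs after
for f in("s1","s12"):
    b=cv2.imread(f"pics/{f}.png"); h=cv2.cvtColor(b,cv2.COLOR_BGR2HSV)
    m=((h[:,:,0]>105)&(h[:,:,0]<125)&(h[:,:,1]>120)).astype(np.uint8); m[:144]=0;m[185:]=0;m[:,:215]=0;m[:,250:]=0
    ys,xs=np.where(m); print(f,len(xs),cv2.minAreaRect(np.c_[xs,ys].astype(np.float32)))
d=cv2.absdiff(cv2.imread("pics/s1.png"),cv2.imread("pics/s12.png")).max(2)[140:200,205:265]; print("diff px>40:",(d>40).sum())
a=cv2.resize(im[120:220,190:340,::-1],(600,400),interpolation=cv2.INTER_CUBIC); c=cv2.resize(t[150:225,110:230],(600,375))
cv2.imwrite("pics/fin.png",cv2.resize(np.vstack([a,c]),(465,600)))
```

```text
t 21.0 pos [0.5251 0.4078 0.2027] yaw_y -18.33 tilt [0. 0.]
top n 157 c 16.5 -122.1 size 113 13 ang 0.0
top n 146 c 18.5 -75.5 size 113 12 ang 0.7
top n 148 c 5.4 -31.8 size 113 12 ang 0.8
top n 152 c 7.8 55.7 size 116 12 ang 0.0
s1 112 ((230.32691955566406, 158.13462829589844), (19.21938133239746, 6.471832275390625), 78.69007110595703)
s12 108 ((230.51922607421875, 158.09616088867188), (19.21938133239746, 6.471832275390625), 78.69007110595703)
diff px>40: 107
```

View pics/fin.png

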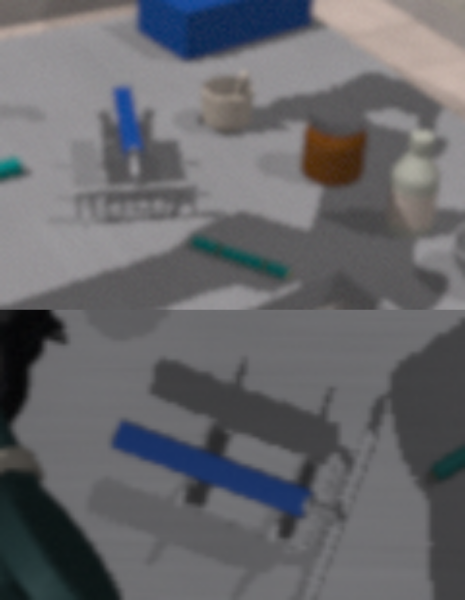

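The rake lies in both notches, with its handle at (128,118) and within 0.2 px of where it started. The sticks have not moved and the gripper is clear, so I hand in.

```bash
python3 -c "
from workcell import ticket
print(ticket.finish_job())"
```

```text
the job is handed in; nothing more can be done
None
```

I handed the job in at about 21 s of the 54 s allowed, with all four sticks in separate grooves by the camera images, the rake released in its rest and the other things apparently where they stood; the judge gave no verdict.

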